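Strip the tool rest off a bench grinder

ROBOT

A 6-joint arm with a two-finger parallel gripper is mounted at the origin on the work surface. World frame = base frame: x ahead of the robot, y to its left, z up, the work surface at z = 0. Lengths are in m, angles in degrees, forces in N, time in s.
With the tool pointing down it reaches from about 0.4 to 0.925 m from the base axis. Payload 12.5 kg.
Tool frame: the origin (TCP) lies midway between the tips of the shut fingers; the grasp point (between the pads) lies 19 mm behind it; x points along the fingers, y is the direction in which the jaws open and shut, and the axes are right-handed (so a half turn about x gives the same grasp; the last joint's range is limited). The gripper opens to 95 mm and grips with 3 to 60 N. Pads are 20 mm wide; open, the fingers measure 119 mm over their backs; the gripper's body (75 mm by 180 mm) begins 59 mm behind the grasp point.
Start: joints at [57.777, 28.126, 89.318, -0, 62.55, -6.05], TCP at [0.276, 0.561, 0.215] pointing down, gripper open.
Joint ranges: [-177.58, 177.58], [-47.91, 125.51], [2.72, 160], [-65.01, 245.01], [3.68, 167.84], [-153.87, 153.87]. Speed limits (degrees/s): [127.2, 127.2, 159.86, 180, 180, 180].

INTERFACE

Orientations are given as a 3x3 rotation matrix whose columns are the frame's x, y, z axes.
In Python, from bench import * gives the robot as it stands.
- The arm moves only by the tool send_rows, never from a script. Its argument "steps" is a list of rows, each a list of 7 numbers: the turn, a rotation vector about the tool's x, y, z in rad, then the shift along the tool's x, y, z in cm, then the gripper's target within -1 to 1 (fully open at 1, half-way at 0, shut at -1). In form: [[rx, ry, rz, dx, dy, dz, fingers], ...]. A call has 1 to 10 rows; each row shifts and turns the commanded pose from where the row before left it, along the tool's axes as they then stand; what a row does not reach is not made up. A row lasts 1/8 s, in which the tool goes at most 62.5 mm and 10.7 degrees, less where a joint would pass 70% of its speed; a pose out of reach is approached as far as the arm can. A call with a gripper value outside its range is refused whole. The fingers move at their own pace and stop on an object; the grip force is fixed at half the most. Time passes only in rows, so rows that do not move let the fingers close. It gives the time, the measured TCP pose, the force and the opening at its end, in the units of the state.
- get_obs(): the state, without advancing time (a new reading comes with each control period).
- get_image(name): name is "scene" or "top"; returns (picture, depth): 384x512x3 uint8, red, green, blue; 384x512 float32, m along the optical axis (not along the pixel's ray), 0 where there is no reading.
- camera_params(name): a dict with "intrinsics" (3x3 intrinsics, pixels), "world_from_camera" (4x4, takes a point from camera to world coordinates). Camera axes: x right, y down, z forward; pixel columns grow to the right and rows downward; lengths in m; the calibration is good to about 2 mm. A picture is of the moment at which its call begins. camera_params takes no time and is no camera call.
- job_done(): hands the job in, once; it reports no verdict.
Trained networks look in the newest picture that a camera, given by its name, has taken for a name from the list of things; names that differ only in an ending like _2 or _b are one class to them, and where a whole thing is asked for, a point or a joint stands for the part that bears it (a point fixed in the world has none). Each returns a list of dicts, best first, with "confidence" (0 to 1); they miss things now and then, are a little off and sometimes report something else, mostly with a low value. They report only what shows in the picture. A call takes as long as a camera call.
- spot_in(query, camera): "bbox" ([left, top, width, height] in pixels, round what is visible of it).
- pinpoint(query, camera): "point" ([column, row] in pixels: a listed point, or the origin of a listed thing).
The state is a dict: "time_s": time; "joint_positions": joint angles; "joint_vel": joint speeds; "effort": joint torques, N m; "ee_pos": TCP position; "eef_rot": TCP orientation; "contact_force": force on the tool from outside, world axes, zero at the start; "torque": the same for the moment, N m; "width": opening from 0.0 (shut) to 1.0 (fully open).
Only numpy, scipy, OpenCV 4.12 (cv2) and the standard library are available. Lean on these libraries where they do the work, as an engineer would, in place of code of your own. Each camera call takes 0.05 s, during which the arm holds its last target. There are 200 camera calls.

TASK

The grinder's tool rest has to come off its stud so that the wheel can be changed. Turn the brass wing nut anticlockwise until its wings lie in line with the cross pin of the stud, lift it off and lay it in the red parts tray; then lift off the shouldered washer and lay it in the tray too. Only then slide the rest along its channel, without lifting it out, until it is off the stud and up against the end stop; do not drop the parts, and leave the spare wheel, the dresser and the tin alone.

Things in the scene. Friction and masses are not known exactly. Their poses are not given: they have to be found in the camera images.
- grinder: Double-wheel bench grinder with green cast rest carrier before its left wheel, one fixed piece 350 mm long, 215 high (clear shield at right 245). Origin: on the bench under the motor's middle; x along the shaft, z up, -y operator's side. Shaft 125 mm up; guards 79 mm in radius (hoods 83) about it, at x -167 to -113 and 113 to 167 mm. The left wheel is at x = -140.
- stud_top (a point): Centre of the top of the upright steel stud, 12 mm in diameter, at (-140, -180) mm in the grinder's frame, top 162 mm above the bench. A cross pin 5 mm thick and 26 mm long passes through the stud along the grinder's x, its axis 152 mm above the bench.
- channel_stop (a point): Middle of the upper edge of the end stop's face, 116 mm above the bench, at (20, -180) mm in the grinder's frame. The green channel runs along the grinder's x from x = -215 mm to this face, centre line y = -180, floor 100 mm above the bench, 83 mm wide inside, side lips 6 mm high. The rest's +x edge comes up against this face.
- rest: Aluminium tool rest in the channel: plate 120 (x -60 to 60) x 150 (y -55 to 95) x 10 mm on an 80 mm wide, 8 mm thick tongue in the channel (1.5 mm play a side); top 18 mm above the origin. Origin: on the channel floor, middle of the seat hole, on the stud's axis at the start; axes as the grinder's. 0.5 kg, on oiled ways: slides with a push of 1 to 5 N.
- rest_edge (a point): Middle of the rest's upper -x edge, 118 mm above the bench, above the open mouth of a slot 16 mm wide that runs from here to the 42 mm seat hole, 60 mm along +x. Push this edge, beside the slot (plate 108 to 118 mm above the bench), towards +x: off the stud after 67 mm, at the stop after 100. The washer's spigot blocks it (but for 11 mm of play) until taken out.
- washer: Steel shouldered washer: flange 62 mm in diameter, 12 mm thick; below it a spigot 38 mm in diameter, 8 mm long, sitting loosely in the rest's seat; bore 30 mm, passes the cross pin. Origin: on the axis at the flange's underside, 118 mm above the bench at the start; z up. 0.18 kg. Lies under the wing nut.
- wing_nut: Brass wing nut on the washer: hub 42 mm across its two flats (facing +y and -y, 22 mm wide), 18 mm high; wings along +x and -x, 84 mm over the ends, 9 mm thick, 6 to 36 mm above the origin. Origin: on the axis under the hub, 130 mm above the bench at the start. 0.2 kg, turns easily; its slot, see nut_slot, frees it.
- nut_slot (a point): Centre of the hub's upper face, 18 mm above the nut's origin. A slot 10 mm wide, 31 long, along the wings, passes through the hub. The cross pin lies 1.5 mm above the hub and holds it: at the start the wings point 0.9 to 1.4 rad clockwise (from above) of the pin. Turned anticlockwise until wings and pin are in line, it lifts off; two lugs stop it there.
- tray: Open red sheet-metal parts tray, 220 (x) x 150 (y) x 28 mm high, walls and floor 3 mm, loose, 0.9 kg. Origin: centre of its underside.
- spare_wheel: Bystander: reddish grinding wheel lying flat, 150 mm in diameter, 20 mm thick. Origin: centre of its underside.
- dresser: Bystander: wheel dresser, lying, 183 mm long along its x, 38 mm high; dark handle towards -x, red head towards +x. Origin: on the bench below its middle.
- grease_tin: Bystander: blue tin, 66 mm in diameter, 85 mm high. Origin: centre of its underside.

How it is judged (in metres and radians):
On the way, in this order (a step that is already met when the one before it is completed fails the run):
1. the wing nut, still on the stud, is turned until its wings lie along the cross pin (horizontal distance between wing_nut and stud_top below 0.008 m and z of wing_nut in the frame of grinder below 0.138 m and horizontal distance between washer and stud_top below 0.013 m and z of washer in the frame of grinder below 0.124 m and x of rest in the frame of grinder below -0.122 m and angle between the x axis of wing_nut and the x axis of grinder, either way round below 0.3 rad), for 0.05 s.
2. the wing nut lies released in the tray while washer and rest are still on the stud (x of wing_nut in the frame of tray between -0.107 and 0.107 m and y of wing_nut in the frame of tray between -0.072 and 0.072 m and z of wing_nut in the frame of tray between -0.005 and 0.05 m and linear speed of wing_nut below 0.03 m/s and contact force between the fingers and wing_nut below 0.1 N and horizontal distance between washer and stud_top below 0.013 m and z of washer in the frame of grinder below 0.124 m and x of rest in the frame of grinder below -0.122 m), for 0.2 s.
3. the washer lies released in the tray while the rest is still in place on the stud (x of washer in the frame of tray between -0.107 and 0.107 m and y of washer in the frame of tray between -0.072 and 0.072 m and z of washer in the frame of tray between -0.005 and 0.05 m and linear speed of each of washer, wing_nut below 0.03 m/s and contact force between the fingers and washer below 0.1 N and x of wing_nut in the frame of tray between -0.107 and 0.107 m and y of wing_nut in the frame of tray between -0.072 and 0.072 m and z of wing_nut in the frame of tray between -0.005 and 0.05 m and contact force between the fingers and wing_nut below 0.1 N and x of rest in the frame of grinder below -0.122 m), for 0.2 s.
4. the rest is off the stud and against the end stop of its channel (x of rest in the frame of grinder between -0.049 and -0.03 m and y of rest in the frame of grinder between -0.186 and -0.174 m and z of rest in the frame of grinder between 0.095 and 0.105 m and angle between rest's own z axis and vertical below 0.05 rad and angle between the x axis of rest and the x axis of grinder, either way round below 0.06 rad), for 0.2 s.
At the end, for the whole second after the job is handed in: Wing nut and washer lie at rest inside the tray, released; the rest lies level in its channel, off the stud, within 9 mm of the end stop, at rest and untouched (all of step 4 and x of wing_nut in the frame of tray between -0.107 and 0.107 m and y of wing_nut in the frame of tray between -0.072 and 0.072 m and z of wing_nut in the frame of tray between -0.005 and 0.05 m and linear speed of each of wing_nut, washer below 0.03 m/s and contact force between the fingers and wing_nut below 0.1 N and x of washer in the frame of tray between -0.107 and 0.107 m and y of washer in the frame of tray between -0.072 and 0.072 m and z of washer in the frame of tray between -0.005 and 0.05 m and contact force between the fingers and washer below 0.1 N and linear speed of rest below 0.02 m/s and contact force between the fingers and rest below 0.1 N).
It fails at once if the rest is lifted out of its channel or tipped (z of rest in the frame of grinder above 0.108 m or angle between rest's own z axis and vertical above 0.12 rad).
It fails at once if wing nut or washer dropped from more than 50 mm or thrown ((linear speed of wing_nut above 1 m/s and contact force between the fingers and wing_nut below 0.05 N) or (linear speed of washer above 1 m/s and contact force between the fingers and washer below 0.05 N)).
It fails at once if spare wheel, dresser or tin moved by more than 20 mm (distance of any of spare_wheel, dresser, grease_tin from where it was at the start of the episode above 0.02 m).
It also fails if it takes over 72 s, if anything falls off the work surface, if the arm or the gripper's body presses on something with over 40 N, if the wrist force passes 120 N, or if a joint passes its speed limit or range.

## Working session

There is one attempt and no reset: what is moved stays moved. The work goes in short steps, Python scripts to look and compute and a tool call to move; the robot and the scene stay as the last step left them, time stands still between calls to the robot, and variables do not carry over. Pictures are saved under pics/ and viewed, about 8 in all and at most 12, crops included, and the job is handed in when it is done.

Besides the shell and the picture viewer there is one more tool, called as name([rows], argument=value, ...), one row to a line, values as JSON. send_rows: Moves the arm, as the interface text tells. Its arguments: {"type":"object","properties":{"steps":{"type":"array","items":{"type":"array","items":{"type":"number"}}}},"required":["steps"]}

```bash
mkdir -p pics; cat > h.py <<'E'
from bench import *
import numpy as np, cv2
def world(cam,px,depth,z=None):
    P=camera_params(cam);K=np.array(P["intrinsics"]);T=np.array(P["world_from_camera"])
    r=np.linalg.inv(K)@[px[0],px[1],1.]
    if z is None: return T[:3,:3]@(r*depth)+T[:3,3]
    d=T[:3,:3]@r; return T[:3,3]+d*(z-T[2,3])/d[2]
def cloud(cam,D):
    P=camera_params(cam);K=np.array(P["intrinsics"]);T=np.array(P["world_from_camera"])
    v,u=np.indices(D.shape);p=np.stack([(u-K[0,2])/K[0,0]*D,(v-K[1,2])/K[1,1]*D,D],-1)
    return p@T[:3,:3].T+T[:3,3]
def save(n,im): cv2.imwrite("pics/"+n,im[:,:,::-1])
E
python3 - <<'E'
from h import *
o=get_obs();print(o)
for c in("scene","top"):
    im,D=get_image(c);save(c+"0.png",im);np.savez(c+"0.npz",im=im,D=D)
    print(c,camera_params(c))
    for q in("grinder","stud_top","channel_stop","rest","rest_edge","washer","wing_nut","nut_slot","tray","spare_wheel","dresser","grease_tin"):
        for r in pinpoint(q,c)[:1]:
            u,v=r["point"];d=D[min(383,max(0,int(v))),min(511,max(0,int(u)))]
            print(q,np.round(r["point"],1),round(r["confidence"],2),np.round(world(c,(u,v),d),3))
E
```

```text
{'time_s': 0.0, 'joint_positions': array([ 5.77783375e+01,  2.81639166e+01,  8.93491526e+01, -1.46414180e-03,
        6.25488052e+01, -6.05024433e+00]), 'joint_vel': array([-0.05365219, -0.00156273,  0.03984854, -0.17659392,  0.04798562,
       -0.04734915]), 'effort': array([ 2.19750822e-03, -6.12652659e+01, -2.58177084e+01,  6.93114591e-02,
        4.82737343e-02, -1.89269936e-04]), 'ee_pos': array([0.2755193 , 0.56073331, 0.2140701 ]), 'eef_rot': array([[-5.56620372e-04,  4.41047320e-01,  8.97483678e-01],
       [-9.25687411e-04,  8.97483205e-01, -4.41047662e-01],
       [-9.99999417e-01, -1.07628546e-03, -9.12854836e-05]]), 'contact_force': array([-0.86649784, -0.3593871 , -0.258283  ]), 'torque': array([0.01762585, 0.00823776, 0.00669796]), 'width': 1.0014420082802762}
scene {'intrinsics': array([[400.95475765,   0.        , 252.43808031],
       [  0.        , 400.95475765, 193.53878557],
       [  0.        ,   0.        ,   1.        ]]), 'world_from_camera': array([[ 0.01899009,  0.67297287, -0.73942335,  1.2671396 ],
       [ 0.99975371, -0.00428653,  0.02177466, -0.0482269
[... 986 characters left out ...]
  [-0.00830172, -0.15178109, -0.98837927,  1.07225603],
       [ 0.        ,  0.        ,  0.        ,  1.        ]])}
grinder [169.4 157.5] 0.91 [0.656 0.212 0.171]
stud_top [212.1 203.7] 0.64 [0.54  0.099 0.148]
channel_stop [227.6 153.5] 0.73 [0.684 0.065 0.116]
rest [211.  209.4] 0.8 [0.523 0.099 0.166]
rest_edge [207.2 231.2] 0.64 [0.47  0.116 0.098]
washer [213.5 207. ] 0.63 [0.529 0.093 0.164]
wing_nut [215.  210.1] 0.75 [0.522 0.09  0.157]
nut_slot [215.4 209.9] 0.63 [0.523 0.089 0.158]
tray [362.5 252.4] 0.59 [ 0.421 -0.331  0.009]
spare_wheel [351.7 151.6] 0.77 [ 0.724 -0.305  0.016]
dresser [284.3 214.8] 0.93 [ 0.526 -0.1    0.021]
grease_tin [169.3 263.8] 0.94 [0.381 0.217 0.086]
```

```bash
python3 - <<'E'
from h import *
t=np.load("top0.npz")["im"];s=np.load("scene0.npz")["im"]
save("t_a.png",cv2.resize(t[100:320,110:400],None,fx=2.7,fy=2.7,interpolation=cv2.INTER_CUBIC))
save("s_a.png",cv2.resize(s[60:340,60:420],None,fx=2.1,fy=2.1,interpolation=cv2.INTER_CUBIC))
# geometry estimates
D=np.load("top0.npz")["D"];C=cloud("top",D)
st=np.mean([world("top",(212.1,203.7),0,z=.162),world("scene",(308.2,165.4),0,z=.162)],0)
print(world("top",(212.1,203.7),0,z=.162),world("scene",(308.2,165.4),0,z=.162))
print("edge",world("top",(207.2,231.2),0,z=.118),world("scene",(306.3,161.4),0,z=.118))
print("stop",world("top",(227.6,153.5),0,z=.116),world("scene",(301.1,225.4),0,z=.116))
# rest plate points
m=(abs(C[...,2]-.118)<.003)&(np.hypot(C[...,0]-st[0],C[...,1]-st[1])<.13)
print(m.sum(),cv2.minAreaRect(C[m][:,:2].astype(np.float32)))
hsv=cv2.cvtColor(t,cv2.COLOR_RGB2HSV)
n=(C[...,2]>.145)&(C[...,2]<.175)&(np.hypot(C[...,0]-st[0],C[...,1]-st[1])<.05)
p=C[n];print(n.sum(),p.mean(0),cv2.minAreaRect(p[:,:2].astype(np.float32)))
E
```

```text
[0.53809786 0.09717957 0.162     ] [0.53576504 0.10207031 0.162     ]
edge [0.46938034 0.113039   0.118     ] [0.46373924 0.1106817  0.118     ]
stop [0.68440994 0.06509569 0.116     ] [0.68317068 0.07372696 0.116     ]
1737 ((0.5359485149383545, 0.13076113164424896), (0.17571154236793518, 0.12511762976646423), 79.88166809082031)
249 [0.5270419  0.09882006 0.15436604] ((0.5269300937652588, 0.09857304394245148), (0.0722491592168808, 0.04495598003268242), 79.20028686523438)
```

View pics/t_a.png

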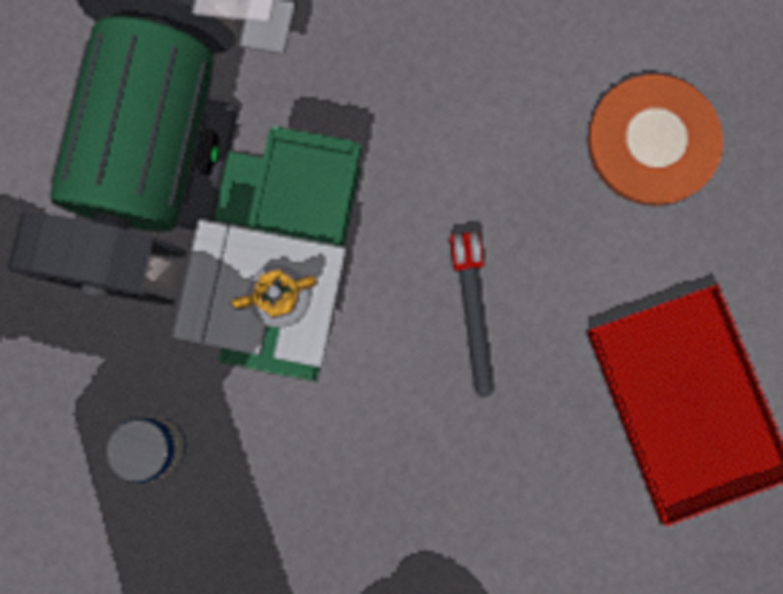

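View pics/s_a.png

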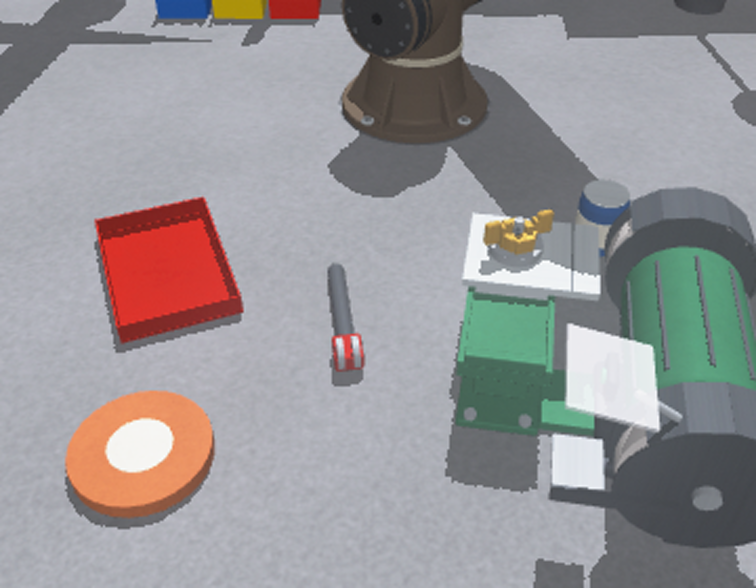

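The top view shows the nut at crop (273,292), its wings running about 64° clockwise of the channel. The tray is at (690,400), with its long side tilted about 20°. The bystanders are clear of the path. The network's stud points disagree by about 1 cm, so I'll fit the geometry from the depth clouds.

```bash
python3 - <<'E'
from h import *
from scipy.spatial import cKDTree
st=np.array([.53,.099]);tiles=[]
def rect(p,L,W,c,a,name):
    from scipy.optimize import minimize
    return
for c,b in(("top",(195,190)),("scene",(285,145))):
    f=np.load(c+"0.npz");im,D=f["im"],f["D"];C=cloud(c,D)
    hsv=cv2.cvtColor(im,cv2.COLOR_RGB2HSV)
    near=np.hypot(C[...,0]-st[0],C[...,1]-st[1])<.06
    br=(hsv[...,1]>120)&(hsv[...,0]>10)&(hsv[...,0]<32)&near&(C[...,2]>.125)
    p=C[br];print(c,"brass",len(p),p.mean(0),p[:,2].min(),p[:,2].max())
    r=cv2.minAreaRect(p[:,:2].astype(np.float32));print(r)
    t=p[p[:,2]>.150];print(" high",len(t),t.mean(0),cv2.minAreaRect(t[:,:2].astype(np.float32)))
    # plate in candidate frame
    a=np.radians(-10.5);R=np.array([[np.cos(a),np.sin(a)],[-np.sin(a),np.cos(a)]])
    m=(abs(C[...,2]-.118)<.005)&(np.hypot(C[...,0]-st[0],C[...,1]-st[1])<.13)&(hsv[...,1]<60)
    q=(C[m][:,:2]-st)@R.T
    # -y edge & +-x edges per bin
    for lab,ax,sg,lo,hi in(("-y",1,-1,-50,50),("-x",0,-1,-50,0),("+x",0,1,-50,60)):
        pts=[]
        for s in np.arange(lo,hi,5)/1000:
            k=abs(q[:,1-ax]-s)<.003
            if k.sum()>5: pts.append((s,sg*np.max(sg*q[k,ax])))
        pts=np.array(pts)
        if len(pts)>3:
            k=np.polyfit(pts[:,0],pts[:,1],1);print(lab,"slope deg",np.degrees(np.arctan(k[0])).round(2),"off",k[1].round(4),"med",np.median(pts[:,1]).round(4))
    # tray
    red=((hsv[...,0]<5)|(hsv[...,0]>175))&(hsv[...,1]>180)&(C[...,1]<-.2)&(C[...,0]<.6)&(C[...,2]<.04)
    red=cv2.morphologyEx(red.astype(np.uint8),cv2.MORPH_OPEN,np.ones((3,3)))>0
    print("tray",cv2.minAreaRect(C[red][:,:2].astype(np.float32)),C[red][:,2].max())
    tiles.append(cv2.resize(im[b[1]:b[1]+45,b[0]:b[0]+45],(400,400),interpolation=cv2.INTER_CUBIC))
save("z.png",np.hstack(tiles))
E
```

```text
top brass 214 [0.52741634 0.0999432  0.15299016] 0.1283153008790695 0.16853545588083363
((0.5286702513694763, 0.09883809834718704), (0.0718301460146904, 0.04349636659026146), 80.4478759765625)
 high 103 [0.5266555  0.10061761 0.15969367] ((0.5265963673591614, 0.09910686314105988), (0.07394874095916748, 0.03913051262497902), 84.60385131835938)
-y slope deg 0.46 off -0.0545 med -0.0546
-x slope deg 17.24 off -0.05 med -0.0615
+x slope deg -0.68 off 0.0567 med 0.0567
tray ((0.431970477104187, -0.33611494302749634), (0.21882294118404388, 0.14980855584144592), 20.4365177154541) 0.03273522820222263
scene brass 114 [0.53448907 0.10136597 0.15347369] 0.13900325938634306 0.1659404916638484
((0.5313242673873901, 0.09885609149932861), (0.07046965509653091, 0.040116988122463226), 80.68810272216797)
 high 61 [0.53040342 0.10047534 0.15963532] ((0.529682457447052, 0.09843936562538147), (0.01709814742207527, 0.07994820177555084), 14.558393478393555)
-y slope deg 0.37 off -0.0527 med -0.0526
-x slope deg 42.3 off -0.0259 med -0.0589
+x slope deg -0.95 off 0.06 med 0.0597
tray ((0.058104008436203, -0.3227313756942749), (0.20526832342147827, 1.0045543909072876), 87.12835693359375) 0.039979374892107455
```

View pics/z.png

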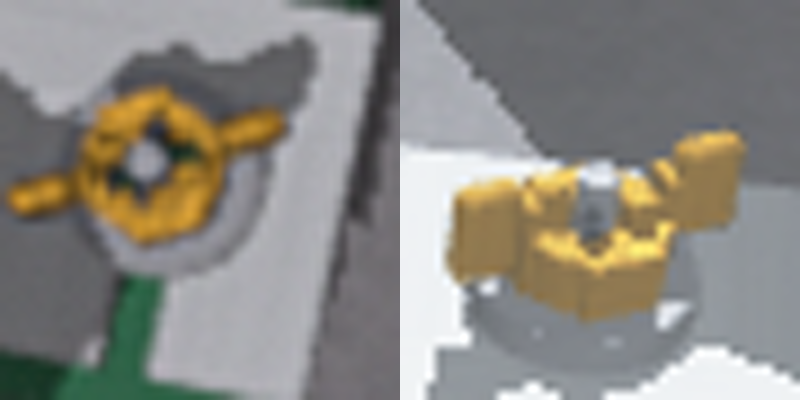

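Both views show the stud inside the nut, with its top at tile (147,158) in the top view. From the plate edges and the stud I estimate the stud at (0.530, 0.100), the grinder yaw at about -10° and the wings at about -74.5° (1.13 rad clockwise, which agrees with the spec). The tray is at (0.432, -0.336), yaw 20.4°. Next I move over the nut.

send_rows([
  [0, 0, 0, -0.2, -3.01, 4.32, 1],
  [0, 0, 0, -0.2, -3.01, 4.32, 1],
  [0, 0, 0, -0.2, -3.01, 4.32, 1],
  [0, 0, 0, -0.2, -3.01, 4.32, 1],
  [0, 0, 0, -0.2, -3.01, 4.32, 1],
  [0, 0, 0, -0.2, -3.01, 4.32, 1],
  [0, 0, 0, -0.2, -3.01, 4.32, 1],
  [0, 0, 0, -0.2, -3.01, 4.32, 1],
  [0, 0, 0, -0.2, -3.01, 4.32, 1],
  [0, 0, 0, -0.2, -3.01, 4.32, 1],
])

```text
time_s: 2.55
ee_pos: [0.5313, 0.0986, 0.2349]
eef_rot: [[0.001, 0.441, 0.897], [0.0, 0.897, -0.441], [-1.0, 0.0, 0.0]]
contact_force: [0.7, 0.6, 1.0]
width: 0.999
```

send_rows([
  [0.168, 0, 0, 0, 0, 0, 1],
  [0.168, 0, 0, 0, 0, 0, 1],
  [0.168, 0, 0, 0, 0, 0, 1],
  [0.168, 0, 0, 0, 0, 0, 1],
  [0.17, 0, 0, 0, 0, 0, 1],
  [0, 0, 0, 0, 0, 0, 1],
])

```text
time_s: 3.3
ee_pos: [0.5306, 0.1003, 0.2347]
eef_rot: [[0.0, 0.963, 0.27], [0.0, 0.27, -0.963], [-1.0, 0.0, -0.0]]
contact_force: [-0.5, -0.1, -0.2]
width: 1.001
```

```bash
cat >> h.py <<'E'
def go(tgt,yaw=None):
    o=get_obs();R=np.array(o["eef_rot"]);p=np.array(o["ee_pos"])
    y=np.degrees(np.arctan2(R[1,1],R[0,1]))
    print("t",o["time_s"],"pos",p.round(4),"yaw",y.round(2),"tilt",R[:,0].round(3),"w",round(o["width"],3),"F",np.round(o["contact_force"],1),"q",np.round(o["joint_positions"],1))
    print("cm along tool:",(R.T@(np.array(tgt)-p)*100).round(2), "rx",None if yaw is None else round(float(np.radians(y-yaw)),3))
E
python3 -c "
from h import *
go((.530,.100,.133),15.5)"
```

```text
t 3.3 pos [0.5306 0.1003 0.2347] yaw 15.65 tilt [ 0.  0. -1.] w 1.001 F [-0.5 -0.1 -0.2] q [  3.7  20.   99.8   0.   60.2 -12. ]
cm along tool: [ 1.017e+01 -7.000e-02  1.000e-02] rx 0.003
```

send_rows([
  [0, 0, 0, 2.5, 0, 0, 1],
  [0, 0, 0, 2.5, 0, 0, 1],
  [0, 0, 0, 2.5, 0, 0, 1],
  [0, 0, 0, 1.5, 0, 0, 1],
  [0, 0, 0, 1.1, 0, 0, 1],
  [0, 0, 0, 0, 0, 0, 1],
])

```text
time_s: 4.05
ee_pos: [0.5306, 0.1003, 0.1333]
eef_rot: [[-0.001, 0.963, 0.27], [0.0, 0.27, -0.963], [-1.0, -0.001, -0.0]]
contact_force: [0.1, -0.3, -0.1]
width: 1.0
```

```bash
python3 - <<'E'
from h import *
go((.530,.100,.133),15.5)
im,D=get_image("scene")
save("g1.png",cv2.resize(im[100:220,240:380],None,fx=5,fy=5,interpolation=cv2.INTER_CUBIC))
E
```

```text
t 4.05 pos [0.5306 0.1003 0.1333] yaw 15.64 tilt [-0.001  0.    -1.   ] w 1.0 F [ 0.1 -0.3 -0.1] q [  3.7  27.1 106.3   0.   46.6 -12. ]
cm along tool: [ 0.03 -0.06  0.01] rx 0.002
```

View pics/g1.png

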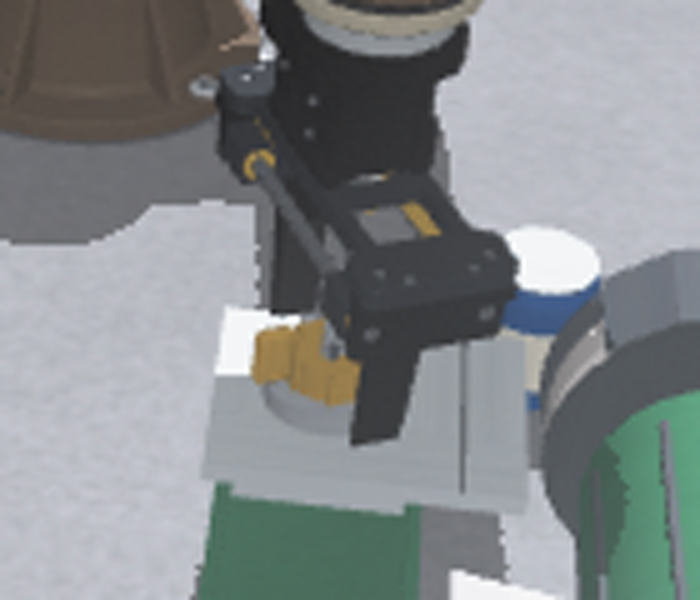

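The fingers straddle the hub: the near finger is at (385,400), in front of the nut at (310,360), and clear of the plate. I'll close them.

send_rows([
  [0, 0, 0, 0, 0, 0, -0.3],
  [0, 0, 0, 0, 0, 0, -0.3],
  [0, 0, 0, 0, 0, 0, -0.3],
  [0, 0, 0, 0, 0, 0, -0.3],
  [0, 0, 0, 0, 0, 0, -0.3],
  [0, 0, 0, 0, 0, 0, -0.3],
])

```text
time_s: 4.85
ee_pos: [0.5297, 0.1002, 0.1336]
eef_rot: [[-0.002, 0.963, 0.269], [-0.0, 0.269, -0.963], [-1.0, -0.002, -0.0]]
contact_force: [-0.0, -0.6, 5.8]
width: 0.445
```

Opening is 42 mm, so the fingers are on the flats. Now I turn the nut anticlockwise.

send_rows([
  [-0.137, 0, 0, 0, 0, 0, -0.4],
  [-0.137, 0, 0, 0, 0, 0, -0.4],
  [-0.137, 0, 0, 0, 0, 0, -0.4],
  [-0.137, 0, 0, 0, 0, 0, -0.4],
  [-0.137, 0, 0, 0, 0, 0, -0.4],
  [-0.137, 0, 0, 0, 0, 0, -0.4],
  [-0.137, 0, 0, 0, 0, 0, -0.4],
  [-0.1, 0, 0, 0, 0, 0, -0.4],
  [0, 0, 0, 0, 0, 0, -0.4],
])

```text
time_s: 5.98
ee_pos: [0.5305, 0.1003, 0.1336]
eef_rot: [[-0.0, 0.238, 0.971], [0.0, 0.971, -0.238], [-1.0, 0.0, -0.0]]
contact_force: [-0.9, 0.3, 0.3]
width: 0.44
```

```bash
python3 -c "
from h import *
go((.530,.100,.2),80); print(get_obs()['torque'])"
```

```text
t 5.975 pos [0.5305 0.1003 0.1336] yaw 76.22 tilt [-0.  0. -1.] w 0.44 F [-0.9  0.3  0.3] q [  3.7  27.1 106.4   0.   46.6 -72.5]
cm along tool: [-6.64 -0.04 -0.04] rx -0.066
[-0.04840796  0.13730752  0.02479503]
```

Next a little further towards the lugs, watching the moment.

send_rows([
  [-0.04, 0, 0, 0, 0, 0, -0.4],
  [-0.03, 0, 0, 0, 0, 0, -0.4],
  [0, 0, 0, 0, 0, 0, -0.4],
  [0, 0, 0, 0, 0, 0, -0.4],
])

```text
time_s: 6.48
ee_pos: [0.5305, 0.1003, 0.1336]
eef_rot: [[-0.0, 0.17, 0.985], [0.0, 0.985, -0.17], [-1.0, 0.0, -0.0]]
contact_force: [-1.6, -0.2, 1.6]
width: 0.438
```

```bash
python3 -c "
from h import *
go((.530,.100,.2),80); print(get_obs()['torque'])"
```

```text
t 6.475 pos [0.5305 0.1003 0.1336] yaw 80.21 tilt [-0.  0. -1.] w 0.438 F [-1.6 -0.2  1.6] q [  3.7  27.1 106.3   0.   46.6 -76.5]
cm along tool: [-6.64 -0.03 -0.05] rx 0.004
[-0.00168865  0.35108979 -0.01185606]
```

send_rows([
  [0, 0, 0, -0.3, 0, 0, -0.4],
  [0, 0, 0, -0.4, 0, 0, -0.4],
  [0, 0, 0, -0.5, 0, 0, -0.4],
  [0, 0, 0, 0, 0, 0, -0.4],
])

```text
time_s: 6.98
ee_pos: [0.5305, 0.1003, 0.1461]
eef_rot: [[0.0, 0.169, 0.986], [0.0, 0.986, -0.169], [-1.0, 0.0, 0.0]]
contact_force: [-2.0, 0.7, -1.1]
width: 0.439
```

send_rows([
  [0, 0, 0, -1.5, 0, 0, -0.4],
  [0, 0, 0, -2, 0, 0, -0.4],
  [0, 0, 0, -2, 0, 0, -0.4],
  [0, 0, 0, -2, 0, 0, -0.4],
  [0, 0, 0, 0, 0, 0, -0.4],
])

```text
time_s: 7.6
ee_pos: [0.5315, 0.1003, 0.2226]
eef_rot: [[0.004, 0.169, 0.986], [0.0, 0.986, -0.169], [-1.0, 0.001, 0.004]]
contact_force: [0.2, -0.4, -1.9]
width: 0.438
```

```bash
python3 - <<'E'
from h import *
a=np.radians(20.4);u=np.array([np.cos(a),np.sin(a)])
c=np.array([.432,-.336])
for s in(-.052,.052): print(s,c+s*u)
t=c+.052*u
go((*t,.2212),-69.6)
im,D=get_image("scene")
save("g2.png",cv2.resize(im[80:220,240:400],None,fx=4,fy=4,interpolation=cv2.INTER_CUBIC))
E
```

```text
-0.052 [ 0.38326134 -0.35412575]
0.052 [ 0.48073866 -0.31787425]
t 7.6 pos [0.5315 0.1003 0.2226] yaw 80.27 tilt [ 0.004  0.    -1.   ] w 0.438 F [ 0.2 -0.4 -1.9] q [  3.7  20.7 100.7   0.   58.3 -76.6]
cm along tool: [  0.1  -42.07   2.07] rx 2.616
```

View pics/g2.png

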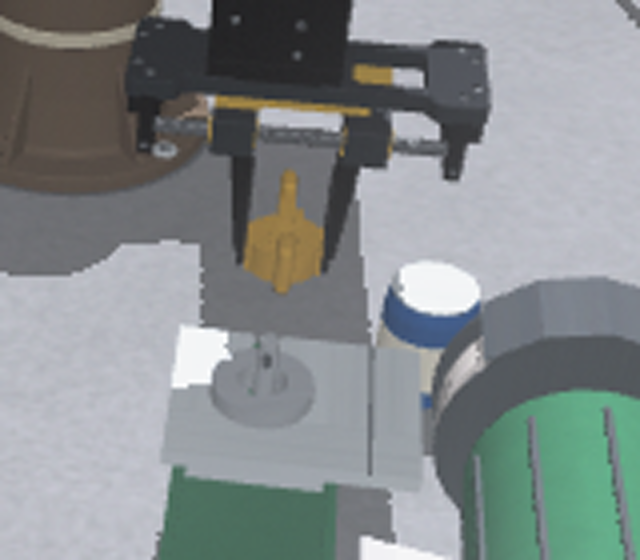

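The nut is out and held level, with the washer still seated. I carry it to the tray.

send_rows([
  [0, 0, 0, 0, -5.26, 0.26, -0.4],
  [0, 0, 0, 0, -5.26, 0.26, -0.4],
  [0, 0, 0, 0, -5.26, 0.26, -0.4],
  [0, 0, 0, 0, -5.26, 0.26, -0.4],
  [0, 0, 0, 0, -5.26, 0.26, -0.4],
  [0, 0, 0, 0, -5.26, 0.26, -0.4],
  [0, 0, 0, 0, -5.26, 0.26, -0.4],
  [0, 0, 0, 0, -5.26, 0.26, -0.4],
  [0, 0, 0, 0, 0, 0, -0.4],
])

```text
time_s: 8.78
ee_pos: [0.4791, -0.3209, 0.2193]
eef_rot: [[-0.001, 0.173, 0.985], [0.0, 0.985, -0.173], [-1.0, 0.0, -0.001]]
contact_force: [0.6, 0.8, -3.1]
width: 0.441
```

send_rows([
  [0.1744, 0, 0, 0, 0, 0, -0.4],
  [0.1744, 0, 0, 0, 0, 0, -0.4],
  [0.1744, 0, 0, 0, 0, 0, -0.4],
  [0.1744, 0, 0, 0, 0, 0, -0.4],
  [0.1744, 0, 0, 0, 0, 0, -0.4],
  [0.1744, 0, 0, 0, 0, 0, -0.4],
  [0.1744, 0, 0, 0, 0, 0, -0.4],
  [0.1744, 0, 0, 0, 0, 0, -0.4],
])

```text
time_s: 9.78
ee_pos: [0.48, -0.3169, 0.2199]
eef_rot: [[-0.001, 1.0, 0.001], [0.001, 0.001, -1.0], [-1.0, -0.001, -0.001]]
contact_force: [0.6, 0.4, -1.5]
width: 0.44
```

send_rows([
  [0.1744, 0, 0, 0, 0, 0, -0.4],
  [0.1744, 0, 0, 0, 0, 0, -0.4],
  [0.1744, 0, 0, 0, 0, 0, -0.4],
  [0.1744, 0, 0, 0, 0, 0, -0.4],
  [0.1744, 0, 0, 0, 0, 0, -0.4],
  [0.1744, 0, 0, 0, 0, 0, -0.4],
  [0.1744, 0, 0, 0, 0, 0, -0.4],
  [0, 0, 0, 0, 0, 0, -0.4],
])

```text
time_s: 10.78
ee_pos: [0.48, -0.3171, 0.2201]
eef_rot: [[-0.001, 0.35, -0.937], [0.001, -0.937, -0.35], [-1.0, -0.001, 0.0]]
contact_force: [-0.1, -0.2, -2.4]
width: 0.442
```

```bash
python3 -c "
from h import *
go((.481,-.318,.008),-69.6)"
```

```text
t 10.775 pos [ 0.48   -0.3171  0.2201] yaw -69.51 tilt [-0.001  0.001 -1.   ] w 0.442 F [-0.1 -0.2 -2.4] q [-40.   23.8  96.    0.   60.2  29.5]
cm along tool: [21.21  0.14 -0.07] rx 0.002
```

send_rows([
  [0, 0, 0, 4, 0, 0, -0.4],
  [0, 0, 0, 4, 0, 0, -0.4],
  [0, 0, 0, 4, 0, 0, -0.4],
  [0, 0, 0, 4, 0, 0, -0.4],
  [0, 0, 0, 3, 0, 0, -0.4],
  [0, 0, 0, 1.5, 0, 0, -0.4],
  [0, 0, 0, 0.6, 0, 0, -0.4],
  [0, 0, 0, 0, 0, 0, -0.4],
])

```text
time_s: 11.78
ee_pos: [0.4803, -0.3181, 0.01]
eef_rot: [[0.001, 0.349, -0.937], [-0.0, -0.937, -0.349], [-1.0, 0.0, -0.0]]
contact_force: [-1.1, -0.9, -2.6]
width: 0.444
```

send_rows([
  [0, 0, 0, 0.15, 0, 0, -0.4],
  [0, 0, 0, 0, 0, 0, -0.1],
  [0, 0, 0, 0, 0, 0, 0.1],
  [0, 0, 0, 0, 0, 0, 0.4],
  [0, 0, 0, 0, 0, 0, 0.4],
  [0, 0, 0, 0, 0, 0, 0.4],
  [0, 0, 0, -2, 0, 0, 0.4],
  [0, 0, 0, -4, 0, 0, 1],
  [0, 0, 0, -5, 0, 0, 1],
  [0, 0, 0, -6, 0, 0, 1],
])

```text
time_s: 13.02
ee_pos: [0.4796, -0.3177, 0.1792]
eef_rot: [[-0.001, 0.348, -0.937], [0.001, -0.937, -0.348], [-1.0, -0.001, 0.001]]
contact_force: [-0.3, -0.7, 0.0]
width: 0.956
```

```bash
python3 - <<'E'
from h import *
im,D=get_image("top")
save("g3.png",cv2.resize(im[150:320,190:440],None,fx=3,fy=3,interpolation=cv2.INTER_CUBIC))
C=cloud("top",D);hsv=cv2.cvtColor(im,cv2.COLOR_RGB2HSV)
br=(hsv[...,1]>120)&(hsv[...,0]>10)&(hsv[...,0]<32)&(C[...,1]<-.2)&(C[...,0]<.6)
print(br.sum(),C[br].mean(0))
m=(C[...,2]>.126)&(C[...,2]<.136)&(np.hypot(C[...,0]-.53,C[...,1]-.1)<.045)
print(m.sum(),cv2.minEnclosingCircle(C[m][:,:2].astype(np.float32)),C[m].mean(0))
go((.530,.100,.21),80)
E
```

```text
57 [ 0.48623755 -0.29255353  0.09829501]
324 ((0.527352511882782, 0.09854498505592346), 0.03090338408946991) [0.52728195 0.09826544 0.13057502]
t 13.075 pos [ 0.4818 -0.3194  0.1872] yaw -69.61 tilt [ 0.007 -0.006 -1.   ] w 0.98 F [ 2.4 -1.9  6.5] q [-40.1  25.8  98.3   0.   55.4  29.5]
cm along tool: [ -2.49 -37.61 -19.14] rx -2.611
```

View pics/g3.png

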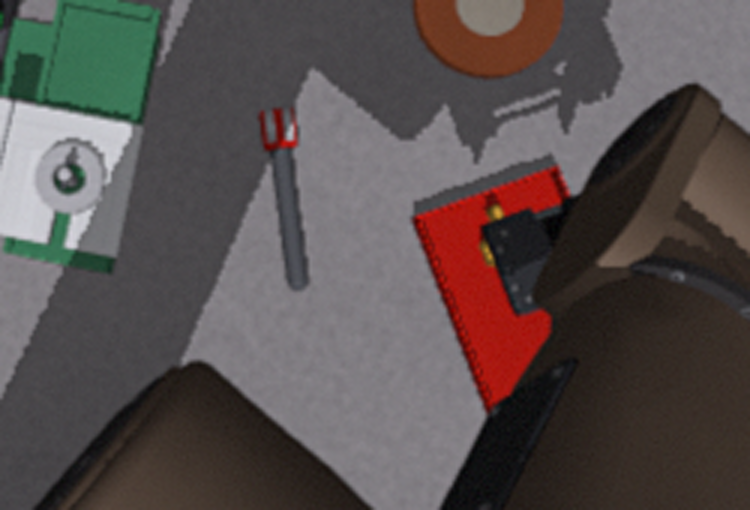

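Only the washer and stud remain on the rest. The nut is in the tray, partly hidden by the gripper at (495,225). Now I move over the washer, keeping the same yaw.

send_rows([
  [0, 0, 0, -3, 0, 0, 1],
  [0, 0, 0, 0, -4.7, -2.39, 1],
  [0, 0, 0, 0, -4.7, -2.39, 1],
  [0, 0, 0, 0, -4.7, -2.39, 1],
  [0, 0, 0, 0, -4.7, -2.39, 1],
  [0, 0, 0, 0, -4.7, -2.39, 1],
  [0, 0, 0, 0, -4.7, -2.39, 1],
  [0, 0, 0, 0, -4.7, -2.39, 1],
  [0, 0, 0, 0, -4.7, -2.39, 1],
  [0, 0, 0, 0, 0, 0, 1],
])

```text
time_s: 14.32
ee_pos: [0.5281, 0.1039, 0.2078]
eef_rot: [[0.0, 0.352, -0.936], [0.0, -0.936, -0.352], [-1.0, -0.0, -0.0]]
contact_force: [-0.1, -0.4, 0.4]
width: 1.0
```

```bash
python3 - <<'E'
from h import *
go((.5295,.0995,.1205),-69.6)
im,D=get_image("top")
C=cloud("top",D);hsv=cv2.cvtColor(im,cv2.COLOR_RGB2HSV)
br=(hsv[...,1]>120)&(hsv[...,0]>10)&(hsv[...,0]<32)&(C[...,1]<-.2)&(C[...,0]<.6)
p=C[br];print(br.sum(),p.mean(0),p[:,2].min(),p[:,2].max())
red=((hsv[...,0]<5)|(hsv[...,0]>175))&(hsv[...,1]>180)&(C[...,1]<-.2)&(C[...,0]<.6)&(C[...,2]<.04)
red=cv2.morphologyEx(red.astype(np.uint8),cv2.MORPH_OPEN,np.ones((3,3)))>0
print("tray",cv2.minAreaRect(C[red][:,:2].astype(np.float32)))
E
```

```text
t 14.325 pos [0.5281 0.1039 0.2078] yaw -69.38 tilt [ 0.  0. -1.] w 1.0 F [-0.1 -0.4  0.4] q [  4.1  21.5 102.    0.   56.5  73.5]
cm along tool: [8.73 0.46 0.03] rx 0.004
253 [ 0.48002628 -0.31726036  0.02257603] -0.0018047302259092124 0.04311578701243213
tray ((0.4321317672729492, -0.33616143465042114), (0.21873557567596436, 0.1498292237520218), 20.694849014282227)
```

send_rows([
  [0, 0, 0, 2, 0.45, 0, 1],
  [0, 0, 0, 2.5, 0, 0, 1],
  [0, 0, 0, 2.5, 0, 0, 1],
  [0, 0, 0, 1.3, 0, 0, 1],
  [0, 0, 0, 0.4, 0, 0, 1],
  [0, 0, 0, 0, 0, 0, 0],
  [0, 0, 0, 0, 0, 0, 0],
  [0, 0, 0, 0, 0, 0, 0],
  [0, 0, 0, 0, 0, 0, 0],
  [0, 0, 0, 0, 0, 0, 0],
])

```text
time_s: 15.62
ee_pos: [0.5299, 0.0971, 0.1215]
eef_rot: [[0.001, 0.348, -0.937], [0.0, -0.937, -0.348], [-1.0, -0.0, -0.001]]
contact_force: [-1.2, 2.4, 5.6]
width: 0.647
```

send_rows([
  [0, 0, 0, -0.4, 0, 0, -0.1],
  [0, 0, 0, -0.6, 0, 0, -0.1],
  [0, 0, 0, 0, 0, 0, -0.1],
])

```text
time_s: 16.0
ee_pos: [0.53, 0.0967, 0.1316]
eef_rot: [[0.001, 0.348, -0.937], [-0.0, -0.937, -0.348], [-1.0, 0.0, -0.001]]
contact_force: [-0.4, 0.6, -1.9]
width: 0.643
```

send_rows([
  [0, 0, 0, -1, 0, 0, -0.1],
  [0, 0, 0, -2, 0, 0, -0.1],
  [0, 0, 0, -2, 0, 0, -0.1],
  [0, 0, 0, -2, 0, 0, -0.1],
  [0, 0, 0, -2, 0, 0, -0.1],
  [0, 0, 0, 0, 0, 0, -0.1],
])

```text
time_s: 16.75
ee_pos: [0.5303, 0.0968, 0.2226]
eef_rot: [[0.003, 0.348, -0.937], [0.0, -0.937, -0.348], [-1.0, 0.001, -0.003]]
contact_force: [-0.7, 0.5, -1.7]
width: 0.648
```

```bash
python3 - <<'E'
from h import *
go((.383,-.354,.22),-69.6)
im,D=get_image("scene")
save("g4.png",cv2.resize(im[80:220,240:400],None,fx=4,fy=4,interpolation=cv2.INTER_CUBIC))
E
```

```text
t 16.75 pos [0.5303 0.0968 0.2226] yaw -69.61 tilt [ 0.003  0.    -1.   ] w 0.648 F [-0.7  0.5 -1.7] q [  3.3  20.6 100.9  -0.   58.3  72.9]
cm along tool: [ 0.21 37.13 29.51] rx -0.0
```

View pics/g4.png

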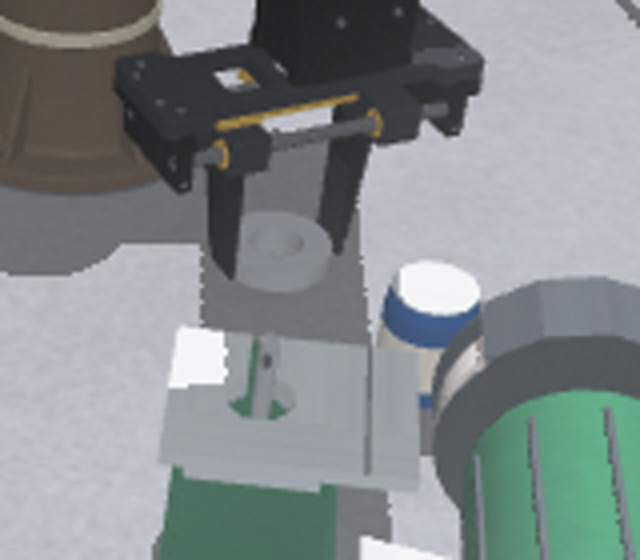

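The washer is held level, and the rest and stud are bare at (265,390). I carry it to the tray's other half.

send_rows([
  [0, 0, 0, 0, 4.12, 3.28, -0.1],
  [0, 0, 0, 0, 4.12, 3.28, -0.1],
  [0, 0, 0, 0, 4.12, 3.28, -0.1],
  [0, 0, 0, 0, 4.12, 3.28, -0.1],
  [0, 0, 0, 0, 4.12, 3.28, -0.1],
  [0, 0, 0, 0, 4.12, 3.28, -0.1],
  [0, 0, 0, 0, 4.12, 3.28, -0.1],
  [0, 0, 0, 0, 4.12, 3.28, -0.1],
  [0, 0, 0, 0, 4.12, 3.28, -0.1],
  [0, 0, 0, 0, 0, 0, -0.1],
])

```text
time_s: 18.05
ee_pos: [0.3809, -0.3561, 0.2198]
eef_rot: [[-0.001, 0.345, -0.939], [0.001, -0.939, -0.345], [-1.0, -0.001, 0.001]]
contact_force: [0.1, 0.4, -2.8]
width: 0.643
```

```bash
python3 -c "
from h import *
go((.383,-.354,.0155),-69.6)"
```

```text
t 18.05 pos [ 0.3809 -0.3561  0.2198] yaw -69.83 tilt [-0.001  0.001 -1.   ] w 0.643 F [ 0.1  0.4 -2.8] q [-50.3  19.4 103.3  -0.   57.4  19.5]
cm along tool: [20.43 -0.1  -0.29] rx -0.004
```

send_rows([
  [0, 0, 0, 4, 0, -0.2, -0.1],
  [0, 0, 0, 4, 0, 0, -0.1],
  [0, 0, 0, 4, 0, 0, -0.1],
  [0, 0, 0, 4, 0, 0, -0.1],
  [0, 0, 0, 2.5, 0, 0, -0.1],
  [0, 0, 0, 1.2, 0, 0, -0.1],
  [0, 0, 0, 0.6, 0, 0, -0.1],
  [0, 0, 0, 0.1, 0, 0, -0.1],
  [0, 0, 0, 0, 0, 0, -0.1],
])

```text
time_s: 19.18
ee_pos: [0.3844, -0.3531, 0.0178]
eef_rot: [[0.001, 0.348, -0.937], [-0.001, -0.937, -0.348], [-1.0, 0.001, -0.0]]
contact_force: [0.6, 0.4, -1.6]
width: 0.646
```

send_rows([
  [0, 0, 0, 0, 0, 0, 0.5],
  [0, 0, 0, 0, 0, 0, 0.7],
  [0, 0, 0, 0, 0, 0, 0.7],
  [0, 0, 0, 0, 0, 0, 0.7],
  [0, 0, 0, -2, 0, 0, 0.7],
  [0, 0, 0, -4, 0, 0, 0],
  [0, 0, 0, -5, 0, 0, 0],
  [0, 0, 0, -6, 0, 0, 0],
  [0, 0, 0, -3, 0, 0, 0],
  [0, 0, 0, 0, 0, 0, 0],
])

```text
time_s: 20.42
ee_pos: [0.3846, -0.3534, 0.2192]
eef_rot: [[0.003, 0.348, -0.937], [-0.003, -0.937, -0.348], [-1.0, 0.004, -0.002]]
contact_force: [-1.0, -0.3, 0.0]
width: 0.504
```

```bash
python3 -c "
from h import *
a=np.radians(-10);x=np.array([np.cos(a),np.sin(a)])
s=np.array([.5295,.0998])
print(s-.082*x)
go((*(s-.082*x),.215),-100)
go((*(s-.082*x),.215),80)"
```

```text
[0.44874576 0.11403915]
t 20.425 pos [ 0.3846 -0.3534  0.2192] yaw -69.61 tilt [ 0.003 -0.003 -1.   ] w 0.504 F [-1.  -0.3  0. ] q [-49.8  19.4 103.4   0.   56.9  19.8]
cm along tool: [  0.29 -41.58 -22.3 ] rx 0.53
t 20.425 pos [ 0.3846 -0.3534  0.2192] yaw -69.61 tilt [ 0.003 -0.003 -1.   ] w 0.504 F [-1.  -0.3  0. ] q [-49.8  19.4 103.4   0.   56.9  19.8]
cm along tool: [  0.29 -41.58 -22.3 ] rx -2.611
```

send_rows([
  [0, 0, 0, 0, -4.62, -2.48, 0],
  [0, 0, 0, 0, -4.62, -2.48, 0],
  [0, 0, 0, 0, -4.62, -2.48, 0],
  [0, 0, 0, 0, -4.62, -2.48, 0],
  [0, 0, 0, 0, -4.62, -2.48, 0],
  [0, 0, 0, 0, -4.62, -2.48, 0],
  [0, 0, 0, 0, -4.62, -2.48, 0],
  [0, 0, 0, 0, -4.62, -2.48, 0],
  [0, 0, 0, 0, -4.62, -2.48, 0],
  [0, 0, 0, 0, 0, 0, 0],
])

```text
time_s: 21.68
ee_pos: [0.448, 0.1172, 0.2158]
eef_rot: [[-0.002, 0.352, -0.936], [0.0, -0.936, -0.352], [-1.0, -0.001, 0.002]]
contact_force: [-0.1, -0.8, -1.0]
width: 0.498
```

send_rows([
  [0.177, 0, 0, 0, 0, 0, 0],
  [0.177, 0, 0, 0, 0, 0, 0],
  [0.176, 0, 0, 0, 0, 0, 0],
  [0, 0, 0, 0, 0, 0, 0],
])

```text
time_s: 22.18
ee_pos: [0.4481, 0.1138, 0.2163]
eef_rot: [[-0.001, -0.173, -0.985], [-0.0, -0.985, 0.173], [-1.0, 0.0, 0.001]]
contact_force: [0.2, -0.5, 0.8]
width: 0.498
```

```bash
python3 - <<'E'
from h import *
go((.4487,.114,.111),-100)
im,D=get_image("top")
save("g5.png",cv2.resize(im[130:320,150:440],None,fx=2.7,fy=2.7,interpolation=cv2.INTER_CUBIC))
C=cloud("top",D)
a=np.radians(20.6);R=np.array([[np.cos(a),np.sin(a)],[-np.sin(a),np.cos(a)]])
for q in("wing_nut","washer"):
    for r in pinpoint(q,"top")[:2]:
        print(q,r["confidence"],R@(world("top",r["point"],0,z=.01)[:2]-[.432,-.336]))
E
```

```text
t 22.175 pos [0.4481 0.1138 0.2163] yaw -99.96 tilt [-0.001 -0.    -1.   ] w 0.498 F [ 0.2 -0.5  0.8] q [  6.1  14.8 111.   -0.   54.2 106. ]
cm along tool: [10.53 -0.03 -0.07] rx 0.001
wing_nut 0.52 [0.05133178 0.00041907]
wing_nut 0.49 [0.25921711 0.38417897]
washer 0.89 [-0.04870688 -0.00427623]
washer 0.44 [0.20194614 0.40775137]
```

View pics/g5.png

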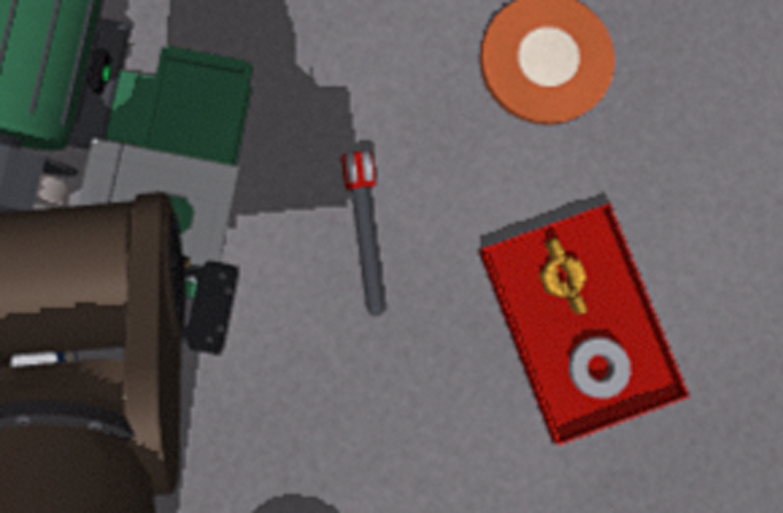

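Both parts lie in the tray, the nut at (565,278) and the washer at (600,367), and the bystanders haven't moved. Next I lower the fingers behind the rest's edge, one on each side of the slot.

send_rows([
  [0, 0, 0, 3, 0, 0, 0],
  [0, 0, 0, 3, 0, 0, 0],
  [0, 0, 0, 2.5, 0, 0, 0],
  [0, 0, 0, 1.5, 0, 0, 0],
  [0, 0, 0, 0.5, 0, 0, 0],
  [0, 0, 0, 0, 0, 0, 0],
  [0, 0, 0, 0, 0, -0.5, 0],
  [0, 0, 0, 0, 0, -0.5, 0],
  [0, 0, 0, 0, 0, -0.5, 0],
  [0, 0, 0, 0, 0, -0.5, 0],
])

```text
time_s: 23.58
ee_pos: [0.4685, 0.1111, 0.1122]
eef_rot: [[-0.0, -0.173, -0.985], [0.0, -0.985, 0.173], [-1.0, -0.0, 0.0]]
contact_force: [-0.8, 0.4, 1.9]
width: 0.498
```

send_rows([
  [0, 0, 0, 0, 0, -0.8, 0],
  [0, 0, 0, 0, 0, -0.8, 0],
  [0, 0, 0, 0, 0, -0.8, 0],
  [0, 0, 0, 0, 0, -0.8, 0],
  [0, 0, 0, 0, 0, -0.8, 0],
])

```text
time_s: 24.2
ee_pos: [0.5082, 0.1041, 0.1121]
eef_rot: [[-0.0, -0.173, -0.985], [0.0, -0.985, 0.173], [-1.0, -0.0, 0.0]]
contact_force: [-1.8, 0.3, 0.5]
width: 0.5
```

```bash
python3 - <<'E'
from h import *
a=np.radians(-10);x=np.array([np.cos(a),np.sin(a)])
go((*(np.array([.5295,.0998])+.03*x),.111),-100)
im,D=get_image("scene")
save("g6.png",cv2.resize(im[110:250,230:390],None,fx=4,fy=4,interpolation=cv2.INTER_CUBIC))
E
```

```text
t 24.2 pos [0.5082 0.1041 0.1121] yaw -99.98 tilt [-0.  0. -1.] w 0.5 F [-1.8  0.3  0.5] q [  4.3  27.4 110.4   0.   42.2 104.3]
cm along tool: [ 0.11  0.06 -5.18] rx 0.0
```

View pics/g6.png

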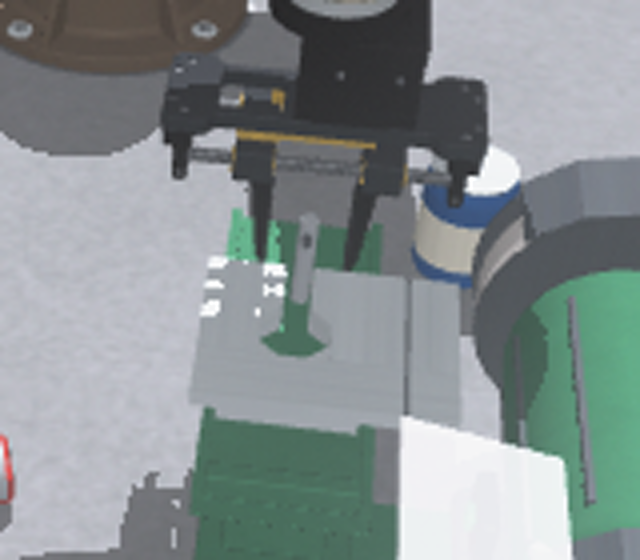

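The rest is sliding, and the fingers pass on either side of the stud. I continue the push, slower near the stop.

send_rows([
  [0, 0, 0, 0, 0, -0.8, 0],
  [0, 0, 0, 0, 0, -0.8, 0],
  [0, 0, 0, 0, 0, -0.8, 0],
  [0, 0, 0, 0, 0, -0.8, 0],
  [0, 0, 0, 0, 0, -0.6, 0],
  [0, 0, 0, 0, 0, -0.4, 0],
  [0, 0, 0, 0, 0, -0.3, 0],
  [0, 0, 0, 0, 0, 0, 0],
])

```text
time_s: 25.25
ee_pos: [0.5523, 0.0964, 0.1122]
eef_rot: [[0.001, -0.173, -0.985], [0.0, -0.985, 0.173], [-1.0, -0.0, -0.001]]
contact_force: [1.0, -0.1, 0.5]
width: 0.503
```

send_rows([
  [0, 0, 0, 0, 0, -0.15, 0],
  [0, 0, 0, 0, 0, -0.15, 0],
  [0, 0, 0, 0, 0, -0.15, 0],
  [0, 0, 0, 0, 0, 0, 0],
])

```text
time_s: 25.75
ee_pos: [0.5561, 0.0957, 0.1121]
eef_rot: [[-0.001, -0.173, -0.985], [0.0, -0.985, 0.173], [-1.0, 0.0, 0.001]]
contact_force: [-4.1, 0.8, 3.3]
width: 0.496
```

send_rows([
  [0, 0, 0, 0, 0, -0.15, 0],
  [0, 0, 0, 0, 0, -0.15, 0],
  [0, 0, 0, 0, 0, 0, 0],
])

```text
time_s: 26.12
ee_pos: [0.5563, 0.0956, 0.1118]
eef_rot: [[-0.007, -0.173, -0.985], [0.0, -0.985, 0.173], [-1.0, 0.001, 0.007]]
contact_force: [-15.9, 3.6, 8.4]
width: 0.502
```

```bash
python3 - <<'E'
from h import *
go((.559,.0946,.112),-100)
E
```

```text
t 26.125 pos [0.5563 0.0956 0.1118] yaw -99.97 tilt [-0.007  0.    -1.   ] w 0.502 F [-15.9   3.6   8.4] q [3.000e+00 3.060e+01 1.038e+02 1.000e-01 4.600e+01 1.030e+02]
cm along tool: [-0.02  0.05 -0.28] rx 0.0
```

The force has risen to 16 N with no further travel, so the rest is against the stop. I'll back off, lift clear and check.

send_rows([
  [0, 0, 0, 0, 0, 0.5, 0],
  [0, 0, 0, 0, 0, 1, 0],
  [0, 0, 0, -2, 0, 0, 0],
  [0, 0, 0, -4, 0, 0, 0],
  [0, 0, 0, -5, 0, 0, 0],
  [0, 0, 0, -5, 0, 0, 0],
  [0, 0, 0, 0, 4, 4, 0],
  [0, 0, 0, 0, 4, 4, 0],
  [0, 0, 0, 0, 4, 4, 0],
  [0, 0, 0, 0, 0, 0, 0],
])

```text
time_s: 27.38
ee_pos: [0.4033, -0.0007, 0.2726]
eef_rot: [[0.001, -0.176, -0.984], [-0.0, -0.984, 0.176], [-1.0, 0.0, -0.001]]
contact_force: [0.7, 0.1, 0.3]
width: 0.498
```

```bash
python3 - <<'E'
from h import *
go((.5,0,.25))
im,D=get_image("top");C=cloud("top",D);hsv=cv2.cvtColor(im,cv2.COLOR_RGB2HSV)
s=np.array([.5295,.0998]);a=np.radians(-10);R=np.array([[np.cos(a),np.sin(a)],[-np.sin(a),np.cos(a)]])
q=(C[...,:2]-s)@R.T
m=(abs(C[...,2]-.118)<.005)&(hsv[...,1]<60)&(abs(q[...,0])<.25)&(q[...,1]>-.07)&(q[...,1]<.1)
p=q[m]
for y in(-.04,-.03,.03,.04,.05):
    k=abs(p[:,1]-y)<.004; print(y,k.sum(),p[k,0].min().round(4) if k.any() else None,p[k,0].max().round(4) if k.any() else None)
print("z",C[m][:,2].mean())
t=[]
for c,b in(("top",(150,130,290,190)),):
    u,v,w,h=b;save("g7.png",cv2.resize(im[v:v+h,u:u+w],None,fx=2.7,fy=2.7,interpolation=cv2.INTER_CUBIC))
E
```

```text
t 27.375 pos [ 0.4033 -0.0007  0.2726] yaw -100.12 tilt [ 0.001 -0.    -1.   ] w 0.498 F [0.7 0.1 0.3] q [ -9.5   5.7 113.2  -0.   61.1  90.6]
cm along tool: [ 2.27 -1.77 -9.51] rx None
-0.04 128 0.0379 0.1608
-0.03 127 0.0382 0.1591
0.03 125 0.0382 0.1587
0.04 124 0.0389 0.1602
0.05 121 0.0383 0.1575
z 0.11862114029774169
```

View pics/g7.png

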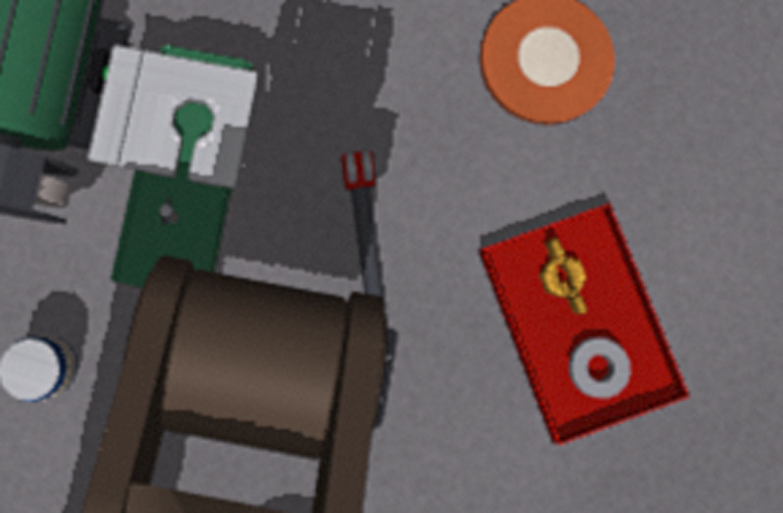

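The rest spans 38 to 160 mm past the stud along the channel, so its centre is about 99 mm along, against the stop and level. The parts are in the tray and the bystanders are in place. I'm handing the job in.

```bash
python3 -c "
from bench import *
print(job_done())"
```

```text
the job is handed in; nothing more can be done
None
```

The job is done and handed in at about 27.5 s of the 72 s allowed; the interface gave no verdict. I turned the wing nut about 65° anticlockwise into line with the cross pin, lifted it off and laid it in the tray. I then laid the washer beside it and pushed the rest along the channel with one finger on each side of the slot.

**Last checks**
- **Parts:** The nut and washer lie inside the tray at about (51, 0) mm and (-49, -4) mm in the tray's frame. The top picture shows both released.
- **Rest:** Depth readings put its middle about 99 mm along the channel from the stud, where 100 mm is nominal. It is level, with its top at about 118.6 mm and yaw within about 1°. The push force rose to about 16 N at the stop with no further travel. The fingers then backed off and lifted clear.
- **Bystanders:** The wheel, dresser and tin look undisturbed in the pictures; I did not measure them again.

**Disagreements**
- The networks' first stud positions were about 1 cm off along x, so I used the plate edges and depth points instead.
- I felt no clear torque from the nut's lugs. I judged the nut aligned from its angle and from it lifting off freely.

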